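Balance a pair of centrifuge buckets

ROBOT

A 6-joint arm with a two-finger parallel gripper is mounted at the origin on the work surface. World frame = base frame: x ahead of the robot, y to its left, z up, the work surface at z = 0. Lengths are in mm, angles in rad, forces in N, time in s.
With the tool pointing down it reaches from about 300 to 875 mm from the base axis. Payload 6.4 kg.
Tool frame: the origin (TCP) lies midway between the tips of the shut fingers; the grasp point (between the pads) lies 19 mm behind it; z points along the fingers, y is the line along which they close (so a half turn about z gives the same grasp; the last joint's range is limited). The gripper opens to 88 mm and grips with 3 to 60 N. Pads are 18 mm wide; open, the fingers measure 123 mm over their backs; the gripper's body (75 mm by 187 mm) begins 45 mm behind the grasp point.
Start: joints at [0.943, 0.181, 1.607, -0, 1.354, -0.206], TCP at [235.397, 524.623, 238.714] pointing down, gripper open.
Joint ranges: [-2.99, 2.99], [-0.89, 2.07], [0.3, 2.58], [-1.14, 4.28], [0, 2.63], [-3.12, 3.12]. Speed limits (rad/s): [2.57, 2.57, 3.01, 3.14, 3.14, 3.14].

INTERFACE

Orientations are given as a 3x3 rotation matrix whose columns are the frame's x, y, z axes.
In Python, from workcell import env gives the robot as it stands. The module is installed in compiled form; this text tells all that it offers.
- The arm moves only by the shell command python3 -m jog 'ROWS' [FORCE]. ROWS is a JSON object of lists of equal length, an entry for each row: "slide": the shift along the tool's x, y, z in mm, a list of three; "dr": the turn, a rotation vector about the tool's x, y, z in degrees, a list of three; "jaw": the closure in counts, from 0 (fully open) to 255 (shut). A call has 1 to 10 rows; each row shifts and turns the commanded pose from where the row before left it, along the tool's axes as they then stand; what a row does not reach is not made up. A row lasts 1/8 s, in which the tool goes at most 62.5 mm and 10.7 degrees, less where a joint would pass 70% of its speed; a pose out of reach is approached as far as the arm can. A call is refused whole if a number of a shift passes 62.5 or a number of a turn 10.7, either way. A call with a gripper value outside its range is refused whole. The fingers move at their own pace and stop on an object; FORCE is the grip in N (left out, the last holds). Time passes only in rows, so rows that do not move let the fingers close. It gives the time, the measured TCP pose, the force, the opening and the grip force at its end, in the units of the state.
- env.get_state(): the state, without advancing time (a new reading comes with each control period).
- env.capture(name): name is "scene" or "top" or "wrist"; returns a dict with "img" (400x640x3 uint8, red, green, blue), "fx", "fy", "cx", "cy" (pixels), "rvec" (rotation vector, rad) and "tvec" (3), from world to camera coordinates, as OpenCV has them. Camera axes: x right, y down, z forward; pixel columns grow to the right and rows downward; lengths in mm; the calibration is good to about 2 mm. The wrist camera is an equidistant fisheye: a pixel r from the principal point sees the ray r / f radians off the axis. A picture is of the moment at which its call begins. There is no depth.
- env.finish_job(): hands the job in; it is judged then, once.
The state is a dict: "time_s": time; "q": joint angles; "qvel": joint speeds; "joint_efforts": joint torques, N m; "ee_pos": TCP position; "tcp_rot": TCP orientation; "ft_force": force on the tool from outside, world axes, zero at the start; "torque": the same for the moment, N m; "opening": finger opening in mm; "finger_force": force on a finger pad.
Only numpy, scipy, OpenCV 4.12 (cv2) and the standard library are available. Lean on these libraries where they do the work, as an engineer would, in place of code of your own. Each camera call takes 0.05 s, during which the arm holds its last target. There are 200 camera calls.

TASK

Before the spin, bring the two centrifuge buckets on the balance to the same weight: push white balance blanks from the rack into the free bores of the lighter bucket until the beam floats level, its pointer resting inside the dark centre band. Each blank you use must be fully home, standing on the bottom of its bore, and the balance is delicate, so ease the blanks in gently and never lean on it with more than about 2.5 kg (25 N). Leave unused blanks in the rack, both buckets sitting flat in their pans, and everything else where it is.

Things in the scene. Friction and masses are not known exactly. Their poses are not given: they have to be found in the camera images.
- balance: two-pan balance, fixed: grey base 170 (x) x 330 (y) mm, origin on the counter under its middle, z up. Pan centres 125 mm to either side along its y, pan floors 90 mm up when level. Pans stay horizontal and move straight up and down, one sinking as the other rises, 25 mm at most from level to a solid stop. Between them stands the index plate, |y| < 48 mm, 192 mm high
- beam (a joint): beam tilt about the balance's x axis (rad): 0 level, positive when the +y pan is up; stops at -0.2 and 0.2. Torsion pivots: off the stops the tilt is proportional to the difference in load, 10 g giving 0.0285 rad; it settles within 2 s when nothing touches it. The index plate's dark centre band reaches 0.021 rad to either side of level
- pointer_tip (a point): tip of the beam's upright pointer, 133 mm above the pivot, in front of the index plate
- bucket_full: centrifuge bucket that carries three capped amber sample tubes, ready for the spin; stands in the +y pan, 160 (x) x 66 (y) x 55 mm without its tubes; origin at the centre of its underside. 105 to 135 g heavier than the other bucket
- bucket_open: the partner bucket, in the -y pan, 400 g, same size: three grey adapter blocks 40 mm (x) wide in a row along its x; the middle one carries a sample tube (54 mm out of the block), the outer two have a free bore each. Origin at the centre of its underside, z up; a few mm of play inside the pan rim
- place_near (a point): middle of the bucket's place for its -x free adapter, 50 mm from the bucket's middle, level with the adapters' tops (55 mm above the underside). The adapter fits loosely: its bore lies on the bucket's x axis, but anywhere up to 5.5 mm either way along x from this point; pushing the adapter itself along takes over 15 N
- place_far (a point): the same for the +x free adapter; the two adapters lie off independently. Each bore is 29.8 mm wide, 40 mm deep, straight down. A leaf spring in its wall, on the side away from the bucket's middle, 15 to 23 mm below the mouth, grips what is pushed in: pushing past it takes about 4 to 8 N, and a blank let go part-way stays there
- rack: white rack on the counter, fixed, 40 (x) x 244 (y) x 35 mm, one row of seven square cells along its y, 34.4 mm apart, floor 3 mm thick; the four blanks stand in every other cell, in any order. Origin under its middle
- blank_72: balance blank: plain white plastic cylinder, 28 mm diameter, 72 mm long, 40 g, foot chamfered 2 mm; origin at the centre of its foot, z up along it. Loose in its rack cell (31 mm wide)
- blank_90: balance blank: plain white plastic cylinder, 28 mm diameter, 90 mm long, 50 g, foot chamfered 2 mm; origin at the centre of its foot, z up along it. Loose in its rack cell (31 mm wide)
- blank_108: balance blank: plain white plastic cylinder, 28 mm diameter, 108 mm long, 60 g, foot chamfered 2 mm; origin at the centre of its foot, z up along it. Loose in its rack cell (31 mm wide)
- blank_126: balance blank: plain white plastic cylinder, 28 mm diameter, 126 mm long, 70 g, foot chamfered 2 mm; origin at the centre of its foot, z up along it. Loose in its rack cell (31 mm wide)
- vial_a: bystander, to be left where it is: amber glass vial, 30 mm across, 55 mm tall
- vial_b: bystander, to be left where it is: small clear vial, 24 mm across, 45 mm tall
- tape: bystander, to be left where it is: roll of tape lying flat, 64 mm across, 25 mm high
- carton: bystander, to be left where it is: open white carton of vials, 75 x 110 mm
- dish: bystander, to be left where it is: steel dish of capped syringes, 110 x 190 mm
- swabs: bystander, to be left where it is: cardboard box, 60 x 90 x 35 mm
- pan_l_top (a point): centre of the floor of the balance's +y pan; the pan is 174 x 80 mm with a rim 5 mm high
- pan_r_top (a point): centre of the floor of the balance's -y pan, likewise
Not all that is in view belongs to the job. Leave any red look-alike of the blank_126 alone. What is shaped like the bucket_open but purple is not meant.

How it is judged (in metres and radians):
At the end, for the whole second after the job is handed in: Beam at rest within 0.021 rad of level; each blank either home in a free bore of bucket_open (foot within 2.5 mm of its floor upright to 0.06 rad) or standing in a cell of the rack; both buckets flat in their pans (3 mm, centred to 8 mm) (value of joint beam between -0.021 and 0.021 rad and velocity of joint beam between -0.03 and 0.03 rad/s and ((horizontal distance between blank_72 and place_near below 0.008 m and z of blank_72 in the frame of bucket_open below 0.0175 m and angle between blank_72's own z axis and vertical below 0.06 rad and linear speed of blank_72 below 0.02 m/s) or (horizontal distance between blank_72 and place_far below 0.008 m and z of blank_72 in the frame of bucket_open below 0.0175 m and angle between blank_72's own z axis and vertical below 0.06 rad and linear speed of blank_72 below 0.02 m/s) or (x of blank_72 in the frame of rack between -0.012 and 0.012 m and y of blank_72 in the frame of rack between -0.12 and 0.12 m and z of blank_72 in the frame of rack below 0.01 m and angle between blank_72's own z axis and vertical below 0.2 rad)) and ((horizontal distance between blank_90 and place_near below 0.008 m and z of blank_90 in the frame of bucket_open below 0.0175 m and angle between blank_90's own z axis and vertical below 0.06 rad and linear speed of blank_90 below 0.02 m/s) or (horizontal distance between blank_90 and place_far below 0.008 m and z of blank_90 in the frame of bucket_open below 0.0175 m and angle between blank_90's own z axis and vertical below 0.06 rad and linear speed of blank_90 below 0.02 m/s) or (x of blank_90 in the frame of rack between -0.012 and 0.012 m and y of blank_90 in the frame of rack between -0.12 and 0.12 m and z of blank_90 in the frame of rack below 0.01 m and angle between blank_90's own z axis and vertical below 0.2 rad)) and ((horizontal distance between blank_108 and place_near below 0.008 m and z of blank_108 in the frame of bucket_open below 0.0175 m and angle between blank_108's own z axis and vertical below 0.06 rad and linear speed of blank_108 below 0.02 m/s) or (horizontal distance between blank_108 and place_far below 0.008 m and z of blank_108 in the frame of bucket_open below 0.0175 m and angle between blank_108's own z axis and vertical below 0.06 rad and linear speed of blank_108 below 0.02 m/s) or (x of blank_108 in the frame of rack between -0.012 and 0.012 m and y of blank_108 in the frame of rack between -0.12 and 0.12 m and z of blank_108 in the frame of rack below 0.01 m and angle between blank_108's own z axis and vertical below 0.2 rad)) and ((horizontal distance between blank_126 and place_near below 0.008 m and z of blank_126 in the frame of bucket_open below 0.0175 m and angle between blank_126's own z axis and vertical below 0.06 rad and linear speed of blank_126 below 0.02 m/s) or (horizontal distance between blank_126 and place_far below 0.008 m and z of blank_126 in the frame of bucket_open below 0.0175 m and angle between blank_126's own z axis and vertical below 0.06 rad and linear speed of blank_126 below 0.02 m/s) or (x of blank_126 in the frame of rack between -0.012 and 0.012 m and y of blank_126 in the frame of rack between -0.12 and 0.12 m and z of blank_126 in the frame of rack below 0.01 m and angle between blank_126's own z axis and vertical below 0.2 rad)) and ((horizontal distance between bucket_open and pan_l_top below 0.008 m and z of bucket_open in the frame of pan_l_top between -0.003 and 0.003 m and angle between bucket_open's own z axis and vertical below 0.03 rad) or (horizontal distance between bucket_open and pan_r_top below 0.008 m and z of bucket_open in the frame of pan_r_top between -0.003 and 0.003 m and angle between bucket_open's own z axis and vertical below 0.03 rad)) and ((horizontal distance between bucket_full and pan_l_top below 0.008 m and z of bucket_full in the frame of pan_l_top between -0.003 and 0.003 m and angle between bucket_full's own z axis and vertical below 0.03 rad) or (horizontal distance between bucket_full and pan_r_top below 0.008 m and z of bucket_full in the frame of pan_r_top between -0.003 and 0.003 m and angle between bucket_full's own z axis and vertical below 0.03 rad))); the robot touches nothing.
It fails at once if a bucket presses on its pan with more than 30 N (its own weight, about 5 N, and a push of 25 N), or the fingers or the arm press on a bucket or the balance with more than 25 N (contact force between any of bucket_open, bucket_full and balance above 30 N or contact force between any of the fingers, the arm and bucket_open above 25 N or contact force between any of the fingers, the arm and bucket_full above 25 N or contact force between any of the fingers, the arm and balance above 25 N).
It fails at once if a bystander is moved by more than 30 mm (distance of any of vial_a, vial_b, tape, carton, dish, swabs from where it was at the start of the episode above 0.03 m).
It also fails if it takes over 72 s, if anything falls off the work surface, if the arm or the gripper's body presses on something with over 40 N, if the wrist force passes 120 N, or if a joint passes its speed limit or range.

## Working session

There is one attempt and no reset: what is moved stays moved. The work goes in short steps, Python scripts to look and compute and a shell command to move; the robot and the scene stay as the last step left them, time stands still between calls to the robot, and variables do not carry over. Pictures are saved under pics/ and viewed, at most 10 in all, crops included, and the job is handed in when it is done.

```bash
mkdir -p pics
cat > h.py <<'E'
import numpy as np,cv2
from workcell import env
def cap(n,f=None):
    c=env.capture(n)
    if f: cv2.imwrite('pics/'+f,c['img'][:,:,::-1])
    return c
def ray(c,u,v,wrist=False):
    R,_=cv2.Rodrigues(np.array(c['rvec'],float)); t=np.array(c['tvec'],float).ravel()
    x=(u-c['cx'])/c['fx'];y=(v-c['cy'])/c['fy']
    if wrist:
        r=np.hypot(x,y); s=np.sin(r)/max(r,1e-9); d=np.array([x*s,y*s,np.cos(r)])
    else: d=np.array([x,y,1.])
    return -R.T@t, R.T@d
def onz(c,u,v,z,wrist=False):
    o,d=ray(c,u,v,wrist); return o+d*(z-o[2])/d[2]
def tri(a,b):
    (o1,d1),(o2,d2)=a,b
    k=np.linalg.lstsq(np.c_[d1,-d2],o2-o1,rcond=None)[0]
    return (o1+d1*k[0]+o2+d2*k[1])/2
def proj(c,p,wrist=False):
    R,_=cv2.Rodrigues(np.array(c['rvec'],float)); q=R@np.array(p,float)+np.array(c['tvec'],float).ravel()
    if wrist:
        r=np.hypot(q[0],q[1]);th=np.arctan2(r,q[2]);return c['cx']+c['fx']*th*q[0]/r,c['cy']+c['fy']*th*q[1]/r
    return c['cx']+c['fx']*q[0]/q[2],c['cy']+c['fy']*q[1]/q[2]
E
python3 - <<'E'
from h import *
a=cap('scene');b=cap('top')
cv2.imwrite('pics/a.png',a['img'][:,:,::-1]);cv2.imwrite('pics/b.png',b['img'][:,:,::-1])
for c in(a,b):print(c['fx'],c['cx'],c['cy'],ray(c,320,200))
s=env.get_state();print(s['time_s'],s['ft_force'],s['tcp_rot'],s['opening'])
E
```

```text
440.0720059685956 324.2621720671669 196.75317808472522 (array([1180.78786759, -302.93833297,  697.82797802]), array([-0.71180308,  0.25430269, -0.65483949]))
454.77526134162014 311.21171117039825 200.90431211112417 (array([ 321.50151836,  -74.10956999, 1074.53244012]), array([ 0.21281402,  0.00181158, -0.97728414]))
0.1 [-0.8261116   0.16771597 -0.89717909] [[-9.12365879e-01  4.09374770e-01 -8.94595316e-04]
 [ 4.09375631e-01  9.12365087e-01 -1.24100699e-03]
 [ 3.08160581e-04 -1.49847796e-03 -9.99998830e-01]] 87.69473611556015
```

View pics/a.png

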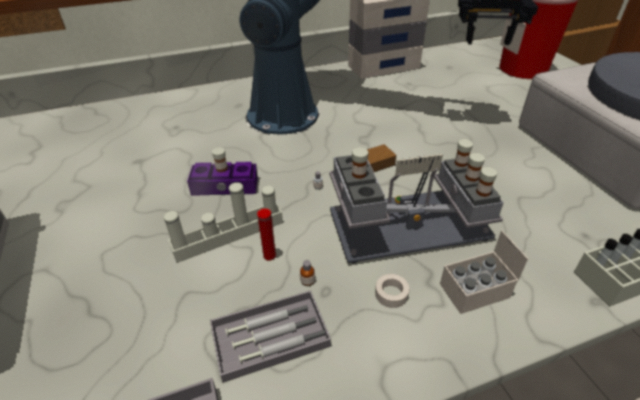

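View pics/b.png

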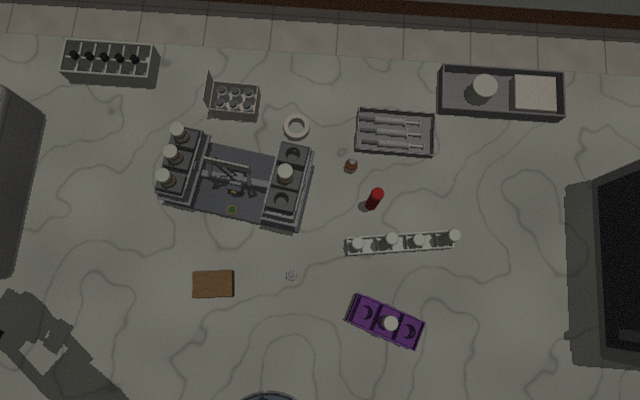

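Scene view: the rack runs from (175,250) to (282,215) with 4 blanks, red decoy at (267,235), open bucket at (360,190), full bucket at (470,195). Top view: the rack spans (345,245) to (460,238), the open bucket is at (287,185) with bores at (293,153) and (281,200). Next, an enlarged look.

Run:
```python
import cv2,numpy as np
a=cv2.imread('pics/a.png');b=cv2.imread('pics/b.png')
A=cv2.resize(a[140:270,150:350],(800,520)) ; 
x=cv2.resize(a[140:265,155:355],None,fx=2.4,fy=2.4,interpolation=2)   # 480x300
y=cv2.resize(b[120:260,250:470],None,fx=3.6,fy=2.142*1,interpolation=2) if 0 else cv2.resize(b[130:260,255:465],None,fx=3.8,fy=3.8,interpolation=2)
x=cv2.resize(a[145:262,155:355],None,fx=4,fy=4,interpolation=2)
cv2.imwrite('pics/c.png',np.clip(y*1.6,0,255).astype('uint8'));cv2.imwrite('pics/d.png',x);print(x.shape,y.shape)
```

```text
(468, 800, 3) (494, 798, 3)
```

View pics/c.png

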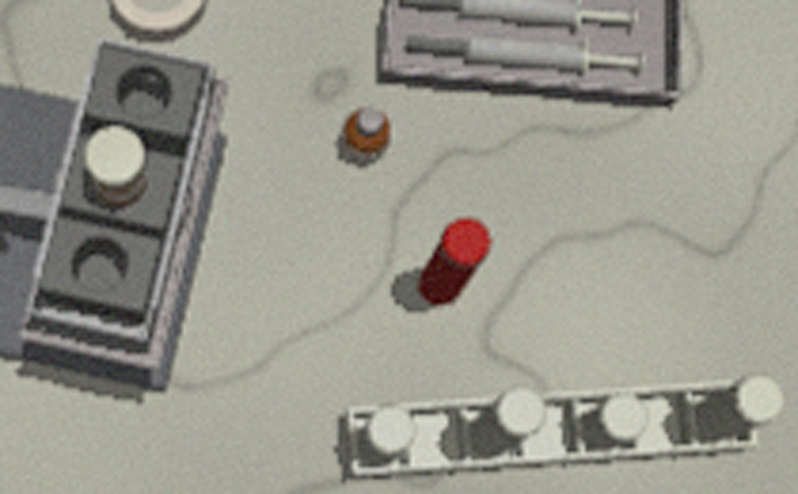

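View pics/d.png

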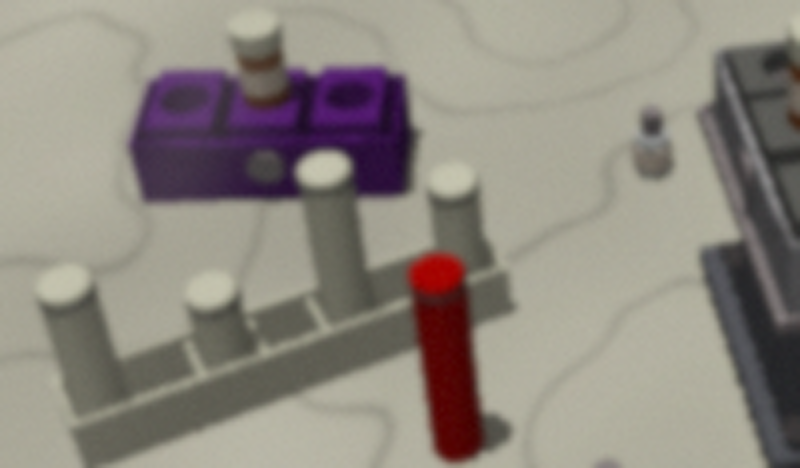

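```bash
cat > pts.py <<'E'
from h import *
import pickle
a=cap('scene');b=cap('top')
C=lambda x,y:(255+(x+.5)/3.8-.5,130+(y+.5)/3.8-.5)
D=lambda x,y:(155+(x+.5)/4-.5,145+(y+.5)/4-.5)
for n,p,q in [(1,(390,429),(453,180)),(2,(521,412),(324,168)),(3,(626,418),(213,290)),(4,(757,399),(65,285)),('red',(466,243),(438,273))]:
    r1=ray(b,*C(*p));r2=ray(a,*D(*q));m=tri(r1,r2);print(n,m.round(1))
    for L in(72,90,108,126):print('   ',L,onz(b,*C(*p),L+3)[:2].round(1),(proj(a,onz(b,*C(*p),L+3))-np.array(D(*q))).round(1))
print('rack corners',[onz(b,*C(*p),35)[:2].round(1) for p in((349,412),(345,478),(757,446),(752,382))])
for n,p in('far',(145,90)),('near',(100,265)):print(n,onz(b,*C(*p),170).round(1))
print('block corners',[onz(b,*C(*p),170)[:2].round(1) for p in((103,43),(209,66),(147,338),(38,308))])
E
python3 pts.py
```

```text
1 [ 447.7 -160.3   90.4]
    72 [ 449.8 -161.2] [0.7 6.1]
    90 [ 447.5 -159.6] [ 0.4 -1.1]
    108 [ 445.2 -158. ] [ 0.  -8.3]
    126 [ 442.9 -156.5] [ -0.3 -15.8]
2 [ 458.1 -228.3  126.7]
    72 [ 465.6 -236.5] [ 0.4 21.9]
    90 [ 463.  -233.5] [ 0.4 14.4]
    108 [ 460.4 -230.6] [0.3 6.8]
    126 [ 457.8 -227.7] [ 0.3 -1. ]
3 [ 467.3 -297.3   72. ]
    72 [ 466.8 -297.3] [-0.6 -1.2]
    90 [ 464.1 -293.3] [-0.4 -8.9]
    108 [ 461.5 -289.3] [ -0.2 -16.7]
    126 [ 458.9 -285.3] [ -0.  -24.7]
4 [ 478.4 -363.9  107.5]
    72 [ 483.7 -372.9] [-0.1 14.7]
    90 [ 480.8 -367.5] [0.4 6.6]
    108 [ 477.9 -362.1] [ 0.9 -1.7]
    126 [ 475.  -356.7] [  1.5 -10.1]
red [ 552.3 -193.7  122.7]
    72 [ 563.8 -199.9] [ 0.6 22.2]
    90 [ 559.5 -197.6] [ 0.3 13.9]
    108 [ 555.1 -195.3] [0.  5.5]
    126 [ 550.7 -193.1] [-0.3 -3. ]
rack corners [array([ 463.3, -139.4]), array([ 423.4, -139.4]), array([ 461.7, -385.2]), array([ 500.4, -381.7])]
far [613.3  -8.6 170. ]
near [513.7   7.  170. ]
block corners [array([638.6,  16.8]), array([629.7, -42.5]), array([476.1, -21.6]), array([487.8,  37.8])]
```

Blanks from +y to −y: 90, 126, 72 and 108 mm, matching within 2 px. I'll start with blank_126 (70 g), since it belongs in a good pair for every case, and then read the beam.

```bash
python3 -m jog '{"slide":[[-39,-45.5,0],[-39,-45.5,0],[-39,-45.5,0],[-39,-45.5,0],[-39,-45.5,0],[-39,-45.5,0],[-39,-45.5,0],[-39,-45.5,0],[-39,-45.5,0],[-39,-45.5,0]],"dr":[[0,0,0],[0,0,0],[0,0,0],[0,0,0],[0,0,0],[0,0,0],[0,0,0],[0,0,0],[0,0,0],[0,0,0]],"jaw":[0,0,0,0,0,0,0,0,0,0]}'; python3 -m jog '{"slide":[[-39,-45.5,0],[-39,-45.5,0],[-30,-35,0],[0,0,0],[0,0,0],[0,0,0],[0,0,0],[0,0,0],[0,0,0],[0,0,0]],"dr":[[0,0,0],[0,0,0],[0,0,0],[0,0,9.5],[0,0,9.5],[0,0,9.5],[0,0,9.5],[0,0,9.5],[0,0,9.5],[0,0,0]],"jaw":[0,0,0,0,0,0,0,0,0,0]}'
python3 - <<'E'
from h import *
c=cap('wrist');cv2.imwrite('pics/w1.png',c['img'][:,:,::-1])
for p in ((457.8,-227.7,129),(447.5,-159.6,93),(467,-297,75),(478,-362,111)):print(proj(c,p,True))
s=env.get_state();R=s['tcp_rot'];print(s['ee_pos'],np.degrees(np.arctan2(R[1][1],R[0][1])),s['q'],c['fx'],ray(c,c['cx'],c['cy'],True))
E
```

```text
time_s: 1.45
ee_pos: [405.1, -52.2, 239.0]
tcp_rot: [[-0.912, 0.41, 0.001], [0.41, 0.912, -0.0], [-0.001, 0.0, -1.0]]
ft_force: [0.5, -0.1, 0.5]
opening: 88.0
finger_force: 0.0
time_s: 2.7
ee_pos: [451.8, -209.2, 238.6]
tcp_rot: [[-0.155, 0.988, -0.0], [0.988, 0.155, 0.0], [0.0, -0.0, -1.0]]
ft_force: [0.4, -0.2, 0.4]
opening: 87.9
finger_force: 0.0
(np.float64(330.0260982445167), np.float64(220.88306267378465))
(np.float64(330.3699615429287), np.float64(138.36924459437228))
(np.float64(327.7950459425397), np.float64(259.80416494782344))
(np.float64(328.3864918287117), np.float64(324.2323327344578))
[ 451.80835367 -209.25748991  238.59725743] 9.029878998949496 [-6.72576927e-01  6.41000964e-03  1.79641609e+00 -2.25604714e-05
  1.33901979e+00 -8.30172846e-01] 309.70691628693146 (array([ 438.83363671, -125.81029052,  384.72063981]), array([ 0.04966595, -0.31734244, -0.94700954]))
```

View pics/w1.png

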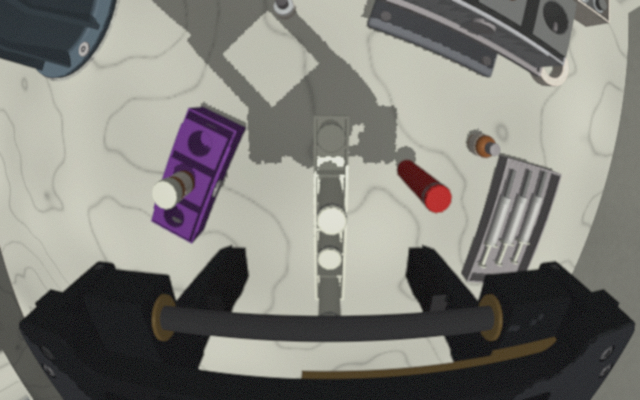

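Wrist view: blank_126's top is at (331,220) against a predicted (330,221), so the estimates are good. Next, grasp it.

```bash
python3 -m jog '{"slide":[[-19.2,3.1,0],[0,0,48],[0,0,48],[0,0,46.5],[0,0,0],[0,0,0],[0,0,0],[0,0,0],[0,0,0],[0,0,0]],"dr":[[0,0,0],[0,0,0],[0,0,0],[0,0,0],[0,0,0],[0,0,0],[0,0,0],[0,0,0],[0,0,0],[0,0,0]],"jaw":[0,0,0,0,0,255,255,255,255,255]}' 40
```

```text
time_s: 4.0
ee_pos: [458.1, -227.9, 96.6]
tcp_rot: [[-0.154, 0.988, 0.001], [0.988, 0.154, -0.0], [-0.001, 0.0, -1.0]]
ft_force: [-0.2, 0.3, -0.1]
opening: 40.0
finger_force: 0.0
```

```bash
python3 -m jog '{"slide":[[0,0,0],[0,0,0],[0,0,0],[0,0,-20],[0,0,-58],[0,0,-58],[0,0,-58],[0,0,0],[0,0,0],[0,0,0]],"dr":[[0,0,0],[0,0,0],[0,0,0],[0,0,0],[0,0,0],[0,0,0],[0,0,0],[0,0,-10.3],[0,0,-10.3],[0,0,-10.3]],"jaw":[255,255,255,255,255,255,255,255,255,255]}' 40;  python3 -m jog '{"slide":[[0,0,0],[0,0,0],[0,0,0],[0,0,0],[-13.3,48.7,0],[-13.3,48.7,0],[-13.3,48.7,0],[0,0,0]],"dr":[[0,0,-10.3],[0,0,-10.3],[0,0,-10.3],[0,0,-10.3],[0,0,0],[0,0,0],[0,0,0],[0,0,0]],"jaw":[255,255,255,255,255,255,255,255]}'
python3 - <<'E'
from h import *
c=cap('wrist');cv2.imwrite('pics/w2.png',c['img'][:,:,::-1])
import pickle;pickle.dump(c,open('w2.pkl','wb'))
for p in ((613.3,-8.6,170),(513.7,7,170)):print(proj(c,p,True))
E
```

```text
time_s: 5.25
ee_pos: [457.7, -227.7, 290.1]
tcp_rot: [[-0.644, 0.765, -0.0], [0.765, 0.644, 0.0], [0.0, -0.0, -1.0]]
ft_force: [0.2, 0.0, -0.9]
opening: 26.9
finger_force: 40.0
time_s: 6.25
ee_pos: [520.9, -86.9, 289.9]
tcp_rot: [[-0.988, 0.153, -0.0], [0.153, 0.988, 0.001], [0.001, 0.001, -1.0]]
ft_force: [0.5, -1.0, -0.1]
opening: 26.6
finger_force: 40.0
(np.float64(414.9690750484601), np.float64(270.5622032149654))
(np.float64(426.38756471557986), np.float64(174.45824038296706))
```

View pics/w2.png

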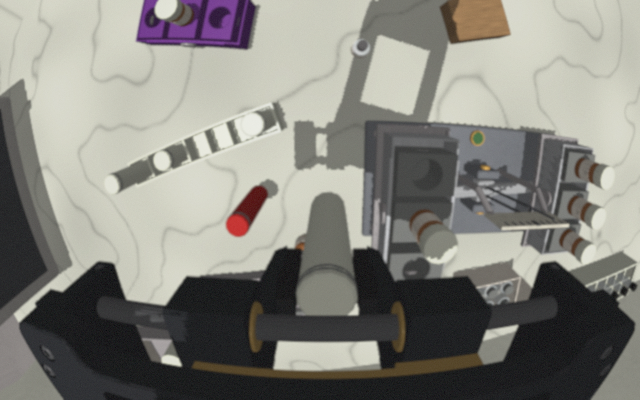

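Wrist view: the blank hangs in the grip at (325,250), the near bore is at about (428,173) and the far bore at about (415,268). I'll fit both mouths numerically.

```bash
cat > bore.py <<'E'
from h import *
def bore(c,p,wrist=True,r=28,z=170,show=True):
    g=cv2.cvtColor(c['img'],cv2.COLOR_RGB2GRAY).astype(float)
    u,v=map(int,proj(c,p,wrist)); 
    s=g[v-r:v+r,u-r:u+r]; m=np.median(s)
    if show: print(u,v);print('\n'.join(' '.join('%3d'%x for x in row[::2]) for row in s[::2]))
E
python3 - <<'E'
from bore import *
import pickle;c=pickle.load(open('w2.pkl','rb'))
bore(c,(513.7,7,170));bore(c,(613.3,-8.6,170),r=20)
E
```

```text
426 174
 79  82  79  81  82  81  84  83  87  88  88  90  92  92  95  94  92  96  97  98 100 102  96  79  75  75  77  78
 61  61  62  63  62  61  60  64  64  65  65  67  66  66  68  63  64  67  69  68  70  73  75  72  75  76  77  79
 60  60  61  60  64  62  62  62  62  64  67  68  71  69  71  67  63  61  62  59  61  60  62  62  66  69  75  77
 63  67  66  67  63  65  65  64  64  64  63  63  64  64  63  61  58  63  60  62  60  59  64  62  62  59  62  70
 63  71  70  73  74  73  72  74  71  70  72  70  72  66  70  70  71  70  70  67  69  68  69  66  66  67  65  67
 67  72  73  73  73  74  76  74  74  75  71  72  76  73  75  73  74  75  71  75  75  74  72  76  74  74  74  73
 67  73  74  74  72  72  74  75  74  74  75  72  72  70  70  71  68  71  71  72  73  76  73  76  75  71  72  74
 67  72  73  74  73  74  73  74  74  73  73  73  71  74  71  67  58  60  66  71  75  75  72  73  73  73  74  75
 68  75  74  76  73  75  75  73  73  73  72  72  76  73  76  70  58  57  56  58  67  73  73  73  75  74  74  75
 70  71  73  76  75  75  75  75  74  72  73  72  72  74  74  70  59  54  56  54  57 
[... 2951 characters left out ...]
  69  80  98 112 114 108  85  63  62  61  64  63  84 117 127
127 128 127 127  98  63  69  85 101  94  87  67  62  61  59  59  72 106 124 126
123 127 129 125 109  76  61  62  62  64  62  63  61  61  61  67  94 117 122 120
111 125 117 117 109  88  60  56  53  54  56  53  52  50  50  63  80  85  81  77
 80  89  64  56  57  50  38  29  33  32  36  30  33  29  28  30  31  30  28  36
 35  41  33  24  29  27  26  29  29  34  30  29  28  29  28  30  31  29  29  24
 29  23  26  28  24  26  29  27  25  26  31  27  28  27  28  27  27  34  29  29
 28  23  29  28  28  26  23  29  31  27  19  27  26  31  28  27  32  29  29  31
 25  27  20  24  29  28  31  28  34  23  19  23  33  31  29  27  30  30  31  31
```

Run:
```python
from h import *
import pickle;c=pickle.load(open('w2.pkl','rb'))
b=cap('top')
print('near',onz(c,428,174.5,170,True),'far',onz(c,416.3,270.5,170,True))
for p in ((613.3,-8.6,170),(513.7,7,170)):
    u,v=map(int,proj(b,p)); g=cv2.cvtColor(b['img'],cv2.COLOR_RGB2GRAY);print(u,v);print(g[v-9:v+10,u-12:u+13])
# far edge search along rays from center
g=cv2.GaussianBlur(cv2.cvtColor(c['img'],cv2.COLOR_RGB2GRAY),(3,3),0)
for n,p in('near',np.array((512.5,8))),('far',np.array((613.3,-7.5))):
    P=[]
    for a in np.arange(0,360,15):
        d=np.array([np.cos(np.radians(a)),np.sin(np.radians(a))])
        rs=np.arange(9,20,.4);I=np.array([g[int(round(y)),int(round(x))] for x,y in (proj(c,(*(p+d*r),170),True) for r in rs)],int)
        k=np.argmax(I[3:]-I[:-3]);
        print(n,a,rs[k]+.6,(I[3:]-I[:-3])[k],end=' | ')
    print()
```

```text
near [513.94779507   8.56324219 170.        ] far [613.51381682  -7.17068672 170.        ]
292 153
[[ 32  32  34  38  27  32  36  32  33  28  28  22  20  22  23  21  64 102
  105 118 123 131 132 133 133]
 [ 34  36  36  30  35  36  33  34  32  26  20  23  14  14  30  21  29  59
   78  84  86  92 100 111 124]
 [ 34  40  37  33  35  31  33  36  37  29  17  19  24  23  22  27  16  39
   60  64  65  75  73  77  81]
 [ 31  33  36  35  32  37  36  36  30  24  10  24  19  26  24  20  15  17
   32  49  51  59  56  61  66]
 [ 32  39  35  35  38  25  37  31  28  18  23  15  12  24  27  22  21  25
   17  25   8  22  27  42  49]
 [ 34  34  33  37  35  34  34  27  23  22  23  27  21  25  18  15  10  22
   26  14  24  17  14   6  10]
 [ 32  32  27  33  33  36  35  35  25  14  14  19  22  21  14  23  15  13
   19  18  26  16  22  22   9]
 [ 33  34  33  41  28  37  29  18  11  26  16  23  15  16  29  22  15   9
   25  12  12  18  16  14  24]
 [ 35  39  35  34  32  35  31  23  12  14  29  25  16  20   8  15  21  23
   21  19  14  22  16  17  15]
 [ 33  37  33  31  38  28  19  13  18  18  18  26  19  1
[... 3795 characters left out ...]
001 1 | far 30 14.000000000000004 2 | far 45 14.000000000000004 12 | far 60 15.600000000000005 16 | far 75 13.600000000000003 18 | far 90 16.400000000000006 21 | far 105 18.000000000000007 36 | far 120 15.600000000000005 63 | far 135 16.000000000000007 63 | far 150 16.000000000000007 30 | far 165 14.800000000000004 19 | far 180 12.800000000000002 13 | far 195 14.000000000000004 17 | far 210 15.200000000000005 24 | far 225 14.800000000000004 25 | far 240 14.800000000000004 27 | far 255 16.400000000000006 28 | far 270 16.000000000000007 27 | far 285 15.600000000000005 28 | far 300 14.000000000000004 15 | far 315 18.80000000000001 1 | far 330 15.200000000000005 1 | far 345 17.20000000000001 1 |
```

```bash
python3 -m jog '{"slide":[[-40,0,0],[-39.3,0,0],[0,46.3,0],[0,46.3,0],[0,0,15],[0,0,0],[0,0,0]],"dr":[[0,0,0],[0,0,0],[0,0,0],[0,0,0],[0,0,0],[0,0,0],[0,0,0]],"jaw":[255,255,255,255,255,255,255]}'
python3 - <<'E'
from h import *
c=cap('wrist')
I=cv2.resize(c['img'][150:350,220:420],(600,600),interpolation=2)[:,:,::-1];cv2.imwrite('pics/w3.png',np.clip(I*1.5,0,255).astype('uint8'))
p=np.array(env.get_state()['ee_pos']);print(p)
for a in range(0,360,45):
  d=14*np.cos(np.radians(a)),14*np.sin(np.radians(a))
  q=proj(c,(613.5+d[0]*14.9/14,-7.5+d[1]*14.9/14,170),True);f=proj(c,(p[0]+d[0],p[1]+d[1],p[2]-93.6),True)
  print(a,[(int((x[0]-220)*3),int((x[1]-150)*3)) for x in(q,f)])
E
```

```text
time_s: 7.22
ee_pos: [613.0, -12.7, 275.1]
tcp_rot: [[-0.987, 0.16, -0.001], [0.16, 0.987, -0.0], [0.0, -0.0, -1.0]]
ft_force: [0.3, -0.3, -0.3]
opening: 27.1
finger_force: 40.0
[613.15892269 -12.58852393 275.45811933]
0 [(344, 202), (326, 216)]
45 [(378, 182), (359, 197)]
90 [(388, 146), (369, 161)]
135 [(367, 113), (348, 129)]
180 [(328, 104), (310, 120)]
225 [(293, 124), (276, 140)]
270 [(284, 161), (268, 177)]
315 [(305, 193), (288, 208)]
```

View pics/w3.png

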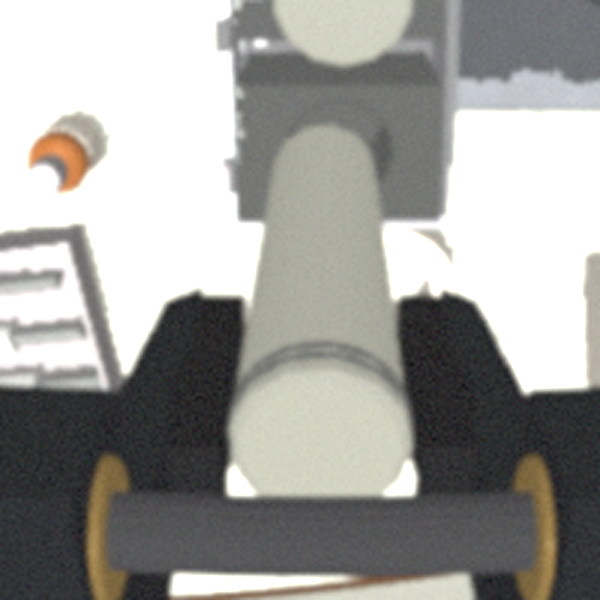

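Close view: foot centred at about crop (326,165); the bore's right edge is at (393,150) and its top edge at (340,108). The blank needs to shift about 4 mm along +y. I'll correct that and lower gently.

```bash
python3 -m jog '{"slide":[[-0.1,4.2,0],[0,0,6.5],[0,0,6.5],[0,0,6.5],[0,0,6.5],[0,0,6.5],[0,0,6.5],[0,0,6.5],[0,0,6.5],[0,0,6]],"dr":[[0,0,0],[0,0,0],[0,0,0],[0,0,0],[0,0,0],[0,0,0],[0,0,0],[0,0,0],[0,0,0],[0,0,0]],"jaw":[255,255,255,255,255,255,255,255,255,255]}';python3 -m jog '{"slide":[[0,0,2],[0,0,2],[0,0,0]],"dr":[[0,0,0],[0,0,0],[0,0,0]],"jaw":[255,255,255]}'
python3 - <<'E'
from h import *
a=cap('scene','s2.png')
E
```

```text
time_s: 8.52
ee_pos: [614.0, -6.8, 216.9]
tcp_rot: [[-0.988, 0.158, 0.0], [0.158, 0.988, -0.0], [-0.0, -0.0, -1.0]]
ft_force: [-0.5, -1.6, 1.3]
opening: 27.1
finger_force: 40.0
time_s: 8.9
ee_pos: [614.0, -6.7, 213.2]
tcp_rot: [[-0.988, 0.157, -0.0], [0.157, 0.988, 0.0], [0.0, 0.0, -1.0]]
ft_force: [-0.7, -1.6, 0.2]
opening: 26.7
finger_force: 40.0
```

```bash
for i in 1 2; do :; done; python3 -m jog '{"slide":[[0,0,1.5],[0,0,1.5],[0,0,0]],"dr":[[0,0,0],[0,0,0],[0,0,0]],"jaw":[255,255,255]}' | egrep "pos|ft"; python3 -m jog '{"slide":[[0,0,1.5],[0,0,1.5],[0,0,0]],"dr":[[0,0,0],[0,0,0],[0,0,0]],"jaw":[255,255,255]}'| egrep "pos|ft"
```

```text
ee_pos: [613.8, -6.9, 210.0]
ft_force: [-1.2, -1.2, 0.7]
ee_pos: [613.8, -6.9, 206.9]
ft_force: [-1.0, -1.6, 1.2]
```

Foot is below the lowest possible mouth height and there's no load, so it's in the bore. Next, push on past the spring.

```bash
J(){ egrep "pos|ft"; }; python3 -m jog '{"slide":[[0,0,2.5],[0,0,2.5],[0,0,2.5],[0,0,2.5],[0,0,0]],"dr":[[0,0,0],[0,0,0],[0,0,0],[0,0,0],[0,0,0]],"jaw":[255,255,255,255,255]}'|J; python3 -m jog '{"slide":[[0,0,2],[0,0,2],[0,0,2],[0,0,0]],"dr":[[0,0,0],[0,0,0],[0,0,0],[0,0,0]],"jaw":[255,255,255,255]}'|J; python3 -m jog '{"slide":[[0,0,2],[0,0,2],[0,0,2],[0,0,0]],"dr":[[0,0,0],[0,0,0],[0,0,0],[0,0,0]],"jaw":[255,255,255,255]}'|J
```

```text
ee_pos: [613.9, -6.6, 196.9]
ft_force: [-1.2, -1.7, 1.9]
ee_pos: [613.9, -6.8, 191.2]
ft_force: [-1.8, -1.8, 2.9]
ee_pos: [613.8, -6.8, 184.8]
ft_force: [-1.0, -3.1, 0.2]
```

```bash
J(){ egrep "pos|ft"; }; python3 -m jog '{"slide":[[0,0,2],[0,0,2],[0,0,2],[0,0,0]],"dr":[[0,0,0],[0,0,0],[0,0,0],[0,0,0]],"jaw":[255,255,255,255]}'|J; python3 -m jog '{"slide":[[0,0,1.5],[0,0,1.5],[0,0,0]],"dr":[[0,0,0],[0,0,0],[0,0,0]],"jaw":[255,255,255]}'|J;  python3 - <<'E'
from h import *
cap('scene','s3.png');print(env.get_state()['time_s'])
E
```

```text
ee_pos: [613.7, -6.7, 178.7]
ft_force: [-2.2, -2.6, 0.5]
ee_pos: [613.8, -6.7, 175.9]
ft_force: [-1.3, -1.1, 1.5]
12.25
```

```bash
J(){ egrep "pos|ft"; }; python3 -m jog '{"slide":[[0,0,1],[0,0,1],[0,0,0]],"dr":[[0,0,0],[0,0,0],[0,0,0]],"jaw":[255,255,255]}'|J; python3 -m jog '{"slide":[[0,0,1],[0,0,0]],"dr":[[0,0,0],[0,0,0]],"jaw":[255,255]}'|J;python3 -m jog '{"slide":[[0,0,1],[0,0,0]],"dr":[[0,0,0],[0,0,0]],"jaw":[255,255]}'|J
```

```text
ee_pos: [613.9, -6.7, 174.1]
ft_force: [-2.1, -2.8, 2.7]
ee_pos: [614.0, -6.8, 173.2]
ft_force: [-3.1, -1.2, 2.8]
ee_pos: [614.4, -6.8, 173.1]
ft_force: [-3.5, -1.3, 7.3]
```

```bash
J(){ egrep "pos|ft|open"; }; python3 -m jog '{"slide":[[0,0,0.8],[0,0,0]],"dr":[[0,0,0],[0,0,0]],"jaw":[255,255]}'|J; python3 -m jog '{"slide":[[0,0,-0.8],[0,0,-1],[0,0,0],[0,0,0],[0,0,0],[0,0,0],[0,0,0],[0,0,0]],"dr":[[0,0,0],[0,0,0],[0,0,0],[0,0,0],[0,0,0],[0,0,0],[0,0,0],[0,0,0]],"jaw":[255,255,150,150,150,150,150,150]}'|J
```

```text
ee_pos: [614.8, -6.9, 173.1]
ft_force: [-4.8, -1.1, 10.4]
opening: 26.9
ee_pos: [614.0, -6.7, 173.2]
ft_force: [-0.4, 0.6, 0.2]
opening: 36.3
```

Home: the push reached 10 N with the foot at the bore-floor height. Now retreat and read the beam.

```bash
J(){ egrep "time|pos|ft|open"; }; python3 -m jog '{"slide":[[0,0,-20],[0,0,-50],[0,0,-60],[0,-55,0],[0,-55,0],[0,-55,0],[0,-55,0],[0,0,0],[0,0,0],[0,0,0]],"dr":[[0,0,0],[0,0,0],[0,0,0],[0,0,0],[0,0,0],[0,0,0],[0,0,0],[0,0,0],[0,0,0],[0,0,0]],"jaw":[0,0,0,0,0,0,0,0,0,0]}'|J; python3 -m jog '{"slide":[[35,-45,0],[35,-45,0],[0,0,0],[0,0,0],[0,0,0],[0,0,0]],"dr":[[0,0,0],[0,0,0],[0,0,10],[0,0,10],[0,0,10],[0,0,10]],"jaw":[0,0,0,0,0,0]}'|J
python3 - <<'E'
from h import *
import pickle
a=cap('scene');b=cap('top');pickle.dump((a,b),open('ab.pkl','wb'))
for f,c,p in('t',b,(613,-7,231)),('s',a,(613,-7,231)):
    print(proj(c,p),proj(c,(564,0,215)))
A=cv2.resize(a['img'][130:245,325:505],None,fx=4.4,fy=4.4,interpolation=2)[:,:,::-1];cv2.imwrite('pics/e.png',A);print(A.shape)
E
```

```text
time_s: 15.62
ee_pos: [579.7, -222.7, 303.9]
ft_force: [0.5, 0.4, -0.5]
opening: 88.5
time_s: 16.38
ee_pos: [496.6, -300.5, 303.6]
ft_force: [-0.6, 0.6, -0.1]
opening: 88.4
(np.float64(290.55412136609993), np.float64(143.6316668116437)) (np.float64(285.22602149478297), np.float64(169.76846101137167))
(np.float64(368.48350311325845), np.float64(164.23242169547706)) (np.float64(360.34576855368107), np.float64(155.96177026773887))
(506, 792, 3)
```

View pics/e.png

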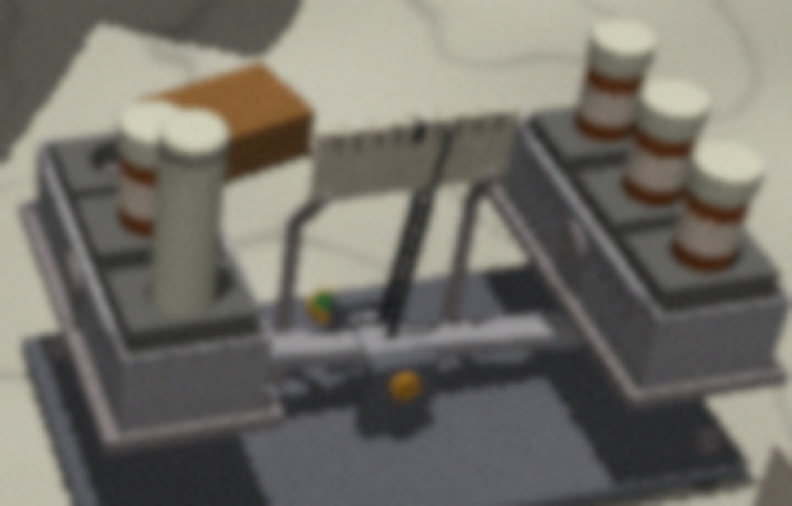

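View: blank_126 stands upright in the far bore, top at crop (193,131). The pointer tip at (448,128) is right of the dark band at (418,130), so about 35 g is still missing. I'll check that against the blank's height.

```bash
python3 -m jog '{"slide":[[0,0,0],[0,0,0],[0,0,0],[0,0,0]],"dr":[[0,0,10.7],[0,0,10.7],[0,0,10.7],[0,0,0]],"jaw":[0,0,0,0]}'
python3 - <<'E'
from h import *
import pickle
a,b=pickle.load(open('ab.pkl','rb'))
g=cv2.cvtColor(b['img'],cv2.COLOR_RGB2GRAY);m=(g>150).astype('uint8')
n,l,s,ct=cv2.connectedComponentsWithStats(m[125:185,265:315])
for i in range(1,n):
  if s[i,4]>20:
    p=ct[i]+[265,125];print(s[i],p);
    for e in((193,131),(147,122)):
      q=(325+(e[0]+.5)/4.4-.5,130+(e[1]+.5)/4.4-.5);print('  tri',tri(ray(b,*p),ray(a,*q)).round(1))
for z in(240,244,248,252):print(z,proj(a,(614,-6.8,z)),proj(b,(614,-6.8,z)))
E
```

```text
time_s: 16.98
ee_pos: [496.4, -301.1, 303.4]
tcp_rot: [[-0.16, 0.987, 0.0], [0.987, 0.16, -0.0], [-0.0, 0.0, -1.0]]
ft_force: [0.4, -0.8, -0.1]
opening: 88.0
finger_force: 0.0
[19  0 23 12 67] [293.58208955 132.02985075]
  tri [628.1 -14.  253.9]
  tri [623.1 -22.4 258.9]
[20 12 11 11 99] [289.98989899 141.78787879]
  tri [612.8  -7.  241.6]
  tri [607.7 -15.7 246.8]
[ 14  41  13  13 141] [285. 172.]
  tri [565.4   8.3 204.4]
  tri [560.2  -1.1 209.9]
240 (np.float64(369.12630355968594), np.float64(160.41393945038143)) (np.float64(290.2672895549709), np.float64(141.57951807167024))
244 (np.float64(369.26238505749484), np.float64(158.5700041507987)) (np.float64(290.1638470753492), np.float64(140.8767159345361))
248 (np.float64(369.39937908300396), np.float64(156.71370389297135)) (np.float64(290.05947542064064), np.float64(140.16760085672917))
252 (np.float64(369.5372948458579), np.float64(154.84491388411655)) (np.float64(289.95416201484954), np.float64(139.45208739524216))
```

Height puts the deficit at 30–35 g, so 40 g (blank_72) is the right partner. Next, pick it.

```bash
python3 -m jog '{"slide":[[8.7,-28.4,30],[0,0,60],[0,0,60],[0,0,60],[0,0,47],[0,0,0],[0,0,0],[0,0,0],[0,0,0],[0,0,0]],"dr":[[0,0,0],[0,0,0],[0,0,0],[0,0,0],[0,0,0],[0,0,0],[0,0,0],[0,0,0],[0,0,0],[0,0,0]],"jaw":[0,0,0,0,0,255,255,255,255,255]}' 40;python3 -m jog '{"slide":[[0,0,0],[0,0,0],[0,0,0],[0,0,0]],"dr":[[0,0,0],[0,0,0],[0,0,0],[0,0,0]],"jaw":[255,255,255,255]}'
```

```text
time_s: 18.23
ee_pos: [467.1, -298.1, 47.3]
tcp_rot: [[-0.154, 0.988, 0.001], [0.988, 0.154, -0.001], [-0.001, 0.001, -1.0]]
ft_force: [-0.8, 0.1, 0.1]
opening: 40.1
finger_force: 0.0
time_s: 18.73
ee_pos: [466.7, -297.8, 46.4]
tcp_rot: [[-0.154, 0.988, 0.0], [0.988, 0.154, -0.0], [-0.0, 0.0, -1.0]]
ft_force: [-0.2, -0.3, 3.7]
opening: 27.1
finger_force: 40.0
```

```bash
python3 -m jog '{"slide":[[0,0,-20],[0,0,-59],[0,0,-60],[0,0,-60],[0,0,0],[0,0,0],[0,0,0],[0,0,0],[0,0,0],[0,0,0]],"dr":[[0,0,0],[0,0,0],[0,0,0],[0,0,0],[0,0,-10.3],[0,0,-10.3],[0,0,-10.3],[0,0,-10.3],[0,0,-10.3],[0,0,-10.3]],"jaw":[255,255,255,255,255,255,255,255,255,255]}'|grep pos;  python3 -m jog '{"slide":[[0,0,0],[0,50,0],[0,50,0],[0,50,0],[0,50,0],[0,50,0],[0,50,0],[0,0,0],[0,0,0]],"dr":[[0,0,-10.3],[0,0,0],[0,0,0],[0,0,0],[0,0,0],[0,0,0],[0,0,0],[0,0,0],[0,0,0]],"jaw":[255,255,255,255,255,255,255,255,255]}'
```

```text
ee_pos: [466.4, -297.4, 244.7]
time_s: 21.1
ee_pos: [513.7, -1.6, 244.9]
tcp_rot: [[-0.988, 0.157, -0.001], [0.157, 0.988, -0.0], [0.001, -0.0, -1.0]]
ft_force: [0.3, -0.4, 0.3]
opening: 26.8
finger_force: 40.0
```

```bash
python3 -m jog '{"slide":[[0.9,10.2,0],[0,0,17],[0,0,17],[0,0,0],[0,0,0]],"dr":[[0,0,0],[0,0,0],[0,0,0],[0,0,0],[0,0,0]],"jaw":[255,255,255,255,255]}'|grep pos
python3 - <<'E'
from h import *
c=cap('wrist')
I=cv2.resize(c['img'][150:350,220:420],(600,600),interpolation=2)[:,:,::-1];cv2.imwrite('pics/w4.png',np.clip(I*2,0,255).astype('uint8'))
p=np.array(env.get_state()['ee_pos']);print(p)
for a in range(0,360,45):
  d=14*np.cos(np.radians(a)),14*np.sin(np.radians(a))
  q=proj(c,(514+d[0]*14.9/14,8+d[1]*14.9/14,156),True);f=proj(c,(p[0]+d[0],p[1]+d[1],p[2]-43.4),True)
  print(a,[(int((x[0]-220)*3),int((x[1]-150)*3)) for x in(q,f)])
E
```

```text
ee_pos: [514.6, 8.6, 211.0]
[514.84828574   8.62036024 211.43595544]
0 [(324, 277), (327, 299)]
45 [(365, 254), (367, 277)]
90 [(377, 211), (379, 235)]
135 [(352, 172), (355, 197)]
180 [(304, 161), (307, 186)]
225 [(262, 185), (265, 210)]
270 [(251, 230), (255, 253)]
315 [(277, 267), (281, 290)]
```

View pics/w4.png

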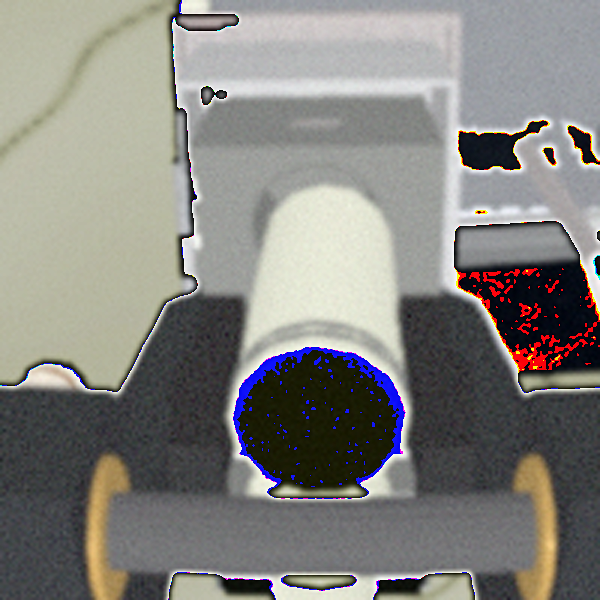

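Close view: foot centred at about (323,245), bore's left edge at 253 and top at 168. The blank needs to go about 1.2 mm towards −y. Correct and lower.

```bash
J(){ egrep "pos|ft"; }; python3 -m jog '{"slide":[[-0.2,-1.2,0],[0,0,6],[0,0,6],[0,0,6],[0,0,6],[0,0,6],[0,0,6],[0,0,6],[0,0,0]],"dr":[[0,0,0],[0,0,0],[0,0,0],[0,0,0],[0,0,0],[0,0,0],[0,0,0],[0,0,0],[0,0,0]],"jaw":[255,255,255,255,255,255,255,255,255]}'|J;python3 -m jog '{"slide":[[0,0,2],[0,0,2],[0,0,2],[0,0,0]],"dr":[[0,0,0],[0,0,0],[0,0,0],[0,0,0]],"jaw":[255,255,255,255]}'|J;python3 -m jog '{"slide":[[0,0,1.5],[0,0,1.5],[0,0,1.5],[0,0,0]],"dr":[[0,0,0],[0,0,0],[0,0,0],[0,0,0]],"jaw":[255,255,255,255]}'|J
```

```text
ee_pos: [514.2, 7.7, 168.5]
ft_force: [0.8, -2.1, -0.1]
ee_pos: [514.6, 7.7, 163.1]
ft_force: [0.1, -0.8, 1.0]
ee_pos: [514.6, 7.6, 158.6]
ft_force: [0.3, -0.2, -0.1]
```

```bash
J(){ egrep "pos|ft"; }; python3 -m jog '{"slide":[[0,0,2.5],[0,0,2.5],[0,0,2.5],[0,0,2.5],[0,0,0]],"dr":[[0,0,0],[0,0,0],[0,0,0],[0,0,0],[0,0,0]],"jaw":[255,255,255,255,255]}'|J; python3 -m jog '{"slide":[[0,0,2],[0,0,2],[0,0,2],[0,0,0]],"dr":[[0,0,0],[0,0,0],[0,0,0],[0,0,0]],"jaw":[255,255,255,255]}'|J; python3 -m jog '{"slide":[[0,0,2],[0,0,2],[0,0,2],[0,0,0]],"dr":[[0,0,0],[0,0,0],[0,0,0],[0,0,0]],"jaw":[255,255,255,255]}'|J
```

```text
ee_pos: [514.5, 7.6, 148.4]
ft_force: [0.8, 0.7, 0.2]
ee_pos: [515.0, 7.5, 142.8]
ft_force: [2.5, -1.6, 0.8]
ee_pos: [514.4, 7.7, 136.3]
ft_force: [3.1, -0.3, 0.3]
```

```bash
J(){ egrep "time|pos|ft|open"; }; python3 -m jog '{"slide":[[0,0,2],[0,0,2],[0,0,0],[0,0,0],[0,0,0],[0,0,0],[0,0,0],[0,0,-10],[0,0,-30],[0,0,-40]],"dr":[[0,0,0],[0,0,0],[0,0,0],[0,0,0],[0,0,0],[0,0,0],[0,0,0],[0,0,0],[0,0,0],[0,0,0]],"jaw":[255,255,255,140,140,140,140,140,140,140]}'|J; python3 -m jog '{"slide":[[0,0,0],[0,0,0],[0,0,0],[0,0,0],[0,0,0],[0,0,0],[0,0,0],[0,0,0]],"dr":[[0,0,0],[0,0,0],[0,0,0],[0,0,0],[0,0,0],[0,0,0],[0,0,0],[0,0,0]],"jaw":[255,255,255,255,255,255,255,255]}'|J
```

```text
time_s: 26.78
ee_pos: [513.9, 7.7, 213.4]
ft_force: [1.1, -0.3, -0.5]
opening: 39.8
time_s: 27.78
ee_pos: [514.6, 7.6, 212.7]
ft_force: [0.0, -0.2, 1.2]
opening: 0.2
```

```bash
J(){ egrep "pos|ft"; }; python3 -m jog '{"slide":[[0,0,12],[0,0,10],[0,0,5],[0,0,5],[0,0,5],[0,0,5],[0,0,5],[0,0,5],[0,0,5],[0,0,0]],"dr":[[0,0,0],[0,0,0],[0,0,0],[0,0,0],[0,0,0],[0,0,0],[0,0,0],[0,0,0],[0,0,0],[0,0,0]],"jaw":[255,255,255,255,255,255,255,255,255,255]}'|J; python3 -m jog '{"slide":[[0,0,1.5],[0,0,1],[0,0,0]],"dr":[[0,0,0],[0,0,0],[0,0,0]],"jaw":[255,255,255]}'|J;python3 -m jog '{"slide":[[0,0,1],[0,0,0.5],[0,0,0]],"dr":[[0,0,0],[0,0,0],[0,0,0]],"jaw":[255,255,255]}'|J
```

```text
ee_pos: [514.5, 7.6, 155.3]
ft_force: [-1.5, 0.5, 1.1]
ee_pos: [514.7, 7.6, 153.3]
ft_force: [0.6, 2.1, 3.7]
ee_pos: [515.0, 7.7, 152.4]
ft_force: [-1.7, 1.9, 8.2]
```

```bash
J(){ egrep "time|pos|ft"; }; python3 -m jog '{"slide":[[0,0,0.7],[0,0,0]],"dr":[[0,0,0],[0,0,0]],"jaw":[255,255]}'|J; python3 -m jog '{"slide":[[0,0,-2],[0,0,-4],[0,0,-60],[0,0,-60],[0,-60,0],[0,-60,0],[0,-60,0],[0,-60,0],[0,0,0],[0,0,0]],"dr":[[0,0,0],[0,0,0],[0,0,0],[0,0,0],[0,0,0],[0,0,0],[0,0,0],[0,0,0],[0,0,0],[0,0,0]],"jaw":[255,255,255,255,255,255,255,255,255,255]}'|J;python3 -m jog '{"slide":[[0,0,0],[0,0,0],[0,0,0],[0,0,0],[0,0,0],[0,0,0],[0,0,0],[0,0,0],[0,0,0],[0,0,0]],"dr":[[0,0,0],[0,0,0],[0,0,0],[0,0,0],[0,0,0],[0,0,0],[0,0,0],[0,0,0],[0,0,0],[0,0,0]],"jaw":[255,255,255,255,255,255,255,255,255,255]}'|J
python3 - <<'E'
from h import *
import pickle
a=cap('scene');b=cap('top');pickle.dump((a,b),open('ab2.pkl','wb'))
A=cv2.resize(a['img'][130:245,325:505],None,fx=4.4,fy=4.4,interpolation=2)[:,:,::-1];cv2.imwrite('pics/e2.png',A)
E
```

```text
time_s: 30.02
ee_pos: [515.2, 7.7, 152.3]
ft_force: [-3.2, 1.8, 12.3]
time_s: 31.28
ee_pos: [476.5, -229.1, 276.5]
ft_force: [-0.5, 0.5, -0.0]
time_s: 32.52
ee_pos: [476.8, -229.4, 277.0]
ft_force: [0.9, 0.2, -0.4]
```

View pics/e2.png

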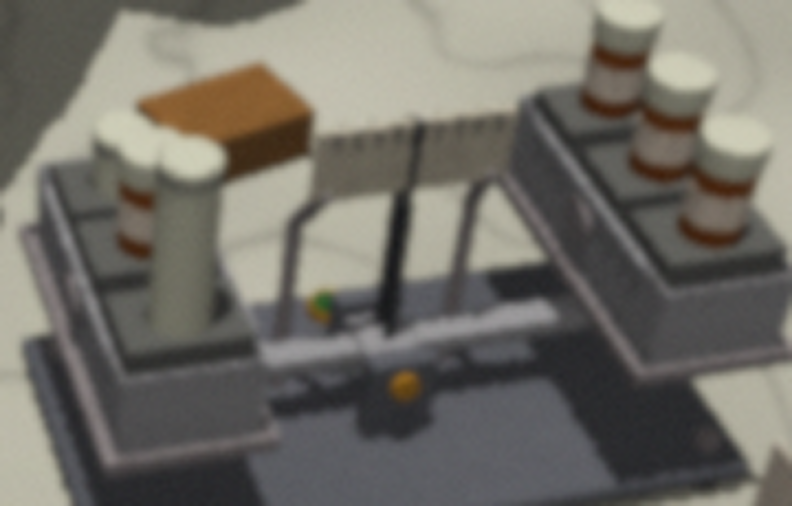

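The pointer now overlaps the dark centre band at (418,128). I'll measure the tilt from the pointer's slope and blank_126's height.

Run:
```python
from h import *
import pickle
ab=[pickle.load(open(f,'rb')) for f in('ab.pkl','ab2.pkl')]
ctr=np.array([583,123.6]);ax=np.array([.154,.988])
for k,(a,b) in enumerate(ab):
    g=cv2.cvtColor(a['img'],cv2.COLOR_RGB2GRAY).astype(float)
    V=[];U=[]
    for v in range(176,198):
        u0=325+(405+(190-(v-130)*4.4)*.12 + (0 if k else (330-(v-130)*4.4)*.15))/4.4
        us=np.arange(int(u0)-4,int(u0)+6);w=np.clip(110-g[v,us],0,None)
        if w.sum()>0:U.append((w*us).sum()/w.sum());V.append(v)
    p=np.polyfit(V,U,1);res=np.std(np.polyval(p,V)-U)
    print('slope',p,res)
    for th in(-.04,-.02,0,.02,.08,.1,.12):
        P=[np.r_[ctr+ax*(r*np.sin(th)),60+r*np.cos(th)] for r in(20,110)]   # positive: tip to +y
        q=[proj(a,x) for x in P];print(th,'%.3f'%((q[1][0]-q[0][0])/(q[1][1]-q[0][1])),end='; ')
    print()
    # blank_126 top: bright blob in scene
    g2=g[155:175,360:380];print(g[154:172,362:376].astype(int) if k else '')
g=cv2.cvtColor(ab[1][1]['img'],cv2.COLOR_RGB2GRAY);m=(g>150).astype('uint8')
n,l,s,ct=cv2.connectedComponentsWithStats(m[125:215,265:315])
for i in range(1,n):
  if s[i,4]>20:
    p=ct[i]+[265,125]
    for e in((193,158),(120,131)):
      q=(325+(e[0]+.5)/4.4-.5,130+(e[1]+.5)/4.4-.5);print(p,'tri',tri(ray(ab[1][1],*p),ray(ab[1][0],*q)).round(1))
a=ab[1][0]
for z in(227,231,235):print(z,proj(a,(614,-7,z)))
```

```text
slope [-2.66013551e-01  4.67068416e+02] 0.12313813047177095
-0.04 -0.117; -0.02 -0.142; 0 -0.167; 0.02 -0.192; 0.08 -0.265; 0.1 -0.289; 0.12 -0.313; 

slope [-1.1513286e-01  4.3598752e+02] 0.18145051774318033
-0.04 -0.117; -0.02 -0.142; 0 -0.167; 0.02 -0.192; 0.08 -0.265; 0.1 -0.289; 0.12 -0.313; 
[[103 103 103 101 102 102 100  99  99  99  99 101 102 100]
 [103 103 103 103 103  99  99 100  98 100 100  98 101 101]
 [106 106 104 104 104 103 100  98  99  99  99 100 100 103]
 [112 110 109 105 103 100 100  99 102 101 102 100 102 100]
 [137 131 122 112 105 102 100 101 100  99 102 102 101 102]
 [173 166 152 134 116 109 107 103 104 104 103 102 103 102]
 [193 190 182 165 147 139 135 134 128 120 111 104 100  97]
 [197 198 195 189 181 175 175 172 166 155 138 118 103  90]
 [197 199 199 200 198 197 197 195 191 184 171 151 122  91]
 [195 199 201 202 202 201 202 202 199 197 192 181 155 114]
 [195 200 201 204 203 201 203 203 203 202 201 194 178 141]
 [191 200 203 202 203 203 201 203 203 202 203 199 188 158]
 [188 196 201 203 202 203 202 202 203 203 202 199 187 157]
 [172 187 194 198 202 202 203 201 202 200 197 189 175 142]
 [141 161 175 186 195 198 201 199 197 192 181 165 150 119]
 [109 129 147 166 178 183 187 185 181 172 155 136 119  91]
 [ 84  99 117 132 140 149 153 151 145 134 121 105  89  72]
 [ 78  81  88  97 103 111 115 114 107 100  92  83  78  81]]
[286.10666667 175.88      ] tri [562.9   8.6 187.7]
[286.10666667 175.88      ] tri [553.3  -6.7 202.6]
[280.49411765 198.49411765] tri [524.   23.2 156.4]
[280.49411765 198.49411765] tri [514.5   6.8 172.4]
227 (np.float64(368.5887624011871), np.float64(166.34687535128808))
231 (np.float64(368.7216138549116), np.float64(164.54224192609303))
235 (np.float64(368.855346633162), np.float64(162.7256367260067))
```

The measurements disagree slightly on the tilt. Blank height gives about −0.013 rad. The pointer slope gives about −0.04, a coarse reading with a bias. With the stated 105–135 g difference, 110 g leaves at most 5 g over, or 0.014 rad, so the band holds. Both blanks met more than 10 N at floor height. Handing in.

```bash
python3 -c "
from workcell import env
print(env.finish_job())"
```

```text
the job is handed in; nothing more can be done
None
```

I put blank_126 in the far bore and blank_72 in the near bore (110 g in total) and handed the job in at about 33 s. Both went home under gentle pushes, no reading over about 13 N. By the stated 105–135 g difference the beam should rest about 0.014 rad or less off level, inside the band; blank height agreed (about −0.013 rad), but a coarser pointer-slope reading gave −0.04, and no verdict came back.

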